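# Clamp a battery in the charging cradle and start the charger

## Task

Put the grey battery with the yellow band upright into the pocket of the charging cradle, its red terminal at the cradle's red-marked end, and set it down gently. Then take the hold-down bar, feet down, centre it over the battery and push it straight down past the two sprung orange jaws until both ends of its rod sit fully home in the fork clips and the jaws have snapped shut over them; let go, and only then push the charger's red lever all the way over to its far stop. Leave everything else on the bench where it is.

Things in the scene. Friction and masses are not known exactly. Their poses are not given: they have to be found in the camera images.
- battery: The battery to charge: grey box 43 (x) x 97 (y) x 52 (z) mm, about 0.6 kg (varies), yellow band round it and yellow label on top. Origin: centre of its underside, z up. Two brass stubs 5 mm across stand 4 mm above the top at y = +44 (red patch) and -44 mm (black patch). Take it across its 43 mm width (its x).
- battery_red (a point): The red terminal: on the battery's top, at (0, 44, 52) mm in the battery's frame.
- cradle: Charging cradle, fixed: blue base 130 (x) x 180 (y) x 12 mm, battery pocket in the middle, a steel fork clip with an orange sprung jaw near each end (y = +75 and -75 mm). Origin: centre of the base's underside; z up, +y is the red-marked end, -y the black-marked end, the jaws are on the -x side.
- cradle_pocket (a point): Centre of the pocket's floor, (0, 0, 12) mm in the cradle's frame: where the battery's origin goes. The pocket is 49 mm (x) by 103 mm (y) inside low walls; their tops are 22 mm (sides, only |y| < 40 mm) and 24 mm (ends) above the bench.
- cradle_seat (a point): Middle of the rod when home in both clips: (0, 0, 96) mm in the cradle's frame, rod along y; the feet are then 2 mm above the battery. Each clip, 14 mm thick in y, is an upright slot 13 mm wide in x, bottom 91 mm above the bench; post on +x to 127 mm, flaring away above 110; lip on -x to 97 mm; the mouth between jaw and post tops is about 26 mm wide.
- jaw_red (a joint): Sprung jaw at the red end, rad: 0 shut, grows as it is pushed outward (top to the cradle's -x), stop 0.45; springs shut. Hinge at x = -16, height 35 mm. Tooth slopes from (x -12, height 128) down to (x 1, height 104 mm), 12 mm thick in y: a rod pressed straight down wedges it open about 0.07 rad and drops under it. Both together take 8 to 15 N.
- jaw_black (a joint): The same for the clip at the black end.
- bar: Hold-down bar, 0.14 kg: steel rod 10 mm across, 176 mm long along y, green grip block 14 x 40 x 14 mm round its middle, two black rubber feet at y = +30 and -30 mm (9 mm thick in y, up to 22 mm wide in x). Stands on its feet; origin midway between them at their undersides, z up; rod axis 30 mm above. Same both ways round. Take it by the block, across x, between the feet (51 mm free).
- bar_mid (a point): Middle of the rod and of the green block, (0, 0, 30) mm in the bar's frame.
- charger: The charger, fixed to the bench: a grey box 110 (x) x 130 (y) x 60 (z) mm. Origin: centre of its underside. On the middle of its top a black block 70 x 50 x 25 mm carries the lever, whose pivot is at (0, 0, 82) mm and turns about the charger's y.
- lever (a joint): Lever angle, rad: 0 leans to the charger's -x (off, 0.5 rad from upright), 1.0 leans to its +x (on, the far stop). Stays where it is left; about 1.5 N at the ball moves it. Starts between 0 and 0.15.
- lever_tip (a point): Centre of the red ball, 26 mm in diameter, at the lever's end, 50 mm from the pivot; 126 mm above the bench at either stop, 132 mm when upright.
- other_battery: Bystander: a battery of the same size and frame in black with a red band. Leave it.
- oil_bottle: Bystander: grey oil bottle with a red cap, 60 x 95 x 182 mm, origin under its centre.
- spray_can: Bystander: white and blue can, 52 mm across, 160 mm tall, origin under its centre.
- screwdriver: Bystander: screwdriver with a red handle, 200 mm long, lying; origin under its middle.
- tape: Bystander: roll of brown tape, 90 mm across, 24 mm high, lying flat.
- terminal_box: Bystander: small closed cardboard box 70 x 100 x 40 mm, origin under its centre.
- wrench: Bystander: steel wrench 180 mm long, lying flat; origin under its middle.
Mind the look-alikes: they are no part of the job. What is meant by the charger is not green or pink, and is the larger of those in its own colour.

How it is judged:
By the outcome, as a careful person would: the job done as asked, in the order asked, and still so for the second after the job is handed in, with the robot touching nothing.
It also fails if it takes over 67 s, if anything falls off the work surface, if the arm or the gripper's body presses on something with over 40 N, if the wrist force passes 120 N, or if a joint passes its speed limit or range.

## Robot

A 7-joint arm with a two-finger parallel gripper is mounted at the origin on the work surface. World frame = base frame: x ahead of the robot, y to its left, z up, the work surface at z = 0. Lengths are in mm, angles in rad, forces in N, time in s.
With the tool pointing down it reaches from about 400 to 850 mm from the base axis. Payload 10.4 kg.
Tool frame: the origin (TCP) lies on the centre line of the jaws, within the pads' length; the fingertips stand ctrl.nose_length ahead of it and the grasp point (between the pads) lies 11 mm behind it (ctrl.nose_length is the distance from the TCP to the fingertips, in mm); z points along the fingers, x is the direction in which the jaws open and shut, and the axes are right-handed (so a half turn about z gives the same grasp; the last joint's range is limited). The gripper opens to 85 mm and grips with 20 to 120 N. Pads are 22 mm wide; open, the fingers measure 114 mm over their backs; the gripper's body (76 mm by 85 mm) begins 54 mm behind the grasp point. The pads swing forward as they close: fully open they stand 13 mm farther back than shut.
Start: joints at [1.107, 0.332, -0.065, 1.46, 0.022, 1.35, -0.088], TCP at [266.687, -565.268, 239.338] pointing down, gripper open.
Joint ranges: [-2.6, 2.6], [-0.5, 2.12], [-1.47, 1.34], [0.16, 2.42], [-1.27, 4.41], [0.06, 2.06], [-2.6, 2.6]. Speed limits (rad/s): [2.22, 2.22, 2.79, 2.79, 3.14, 3.14, 3.14].

## Interface

Orientations are given as a rotation vector (axis times angle).
In Python, from cell import ctrl gives the robot as it stands.
- The arm moves only by the shell command python3 -m jog 'ROWS' [OPENING] [FORCE]. ROWS is JSON, a list of rows, each a list of 4 numbers: the shift along the tool's x, y, z as a fraction of full scale, then the turn about the tool's z as a fraction of full scale. In form: [[x, y, z, turn], ...]. A call has exactly 5 rows; each row is the pose to reach, as a shift and turn from the pose measured when the call began, along the tool's axes at that moment; what a row does not reach only later rows make up. Full scale, the value 1, is 0.4 m for a shift and 1.5 rad for a turn. A row lasts 1/10 s, in which the tool goes at most 50 mm and 8.59 degrees, less where a joint would pass 70% of its speed; a pose out of reach is approached as far as the arm can. A call with a number of a shift or a turn outside -1 to 1 is refused whole. A call with a gripper value outside its range is refused whole. OPENING is the opening, from 0 (shut) to 1 (fully open), set as the call begins (- or left out, the last holds). The fingers move at their own pace and stop on an object; FORCE is the grip in N (left out, the last holds). Time passes only in rows, so rows that repeat a pose let the fingers close, or fill a call up. It gives the time, the measured TCP pose, the force and the opening at its end, in the units of the state.
- ctrl.read_state(): the state, without advancing time (a new reading comes with each control period).
- ctrl.camera(name): name is "scene" or "top"; returns (picture, depth): 384x512x3 uint8, blue, green, red; 384x512 float32, mm along the optical axis (not along the pixel's ray), 0 where there is no reading.
- ctrl.get_calibration(name): a dict with "camera_matrix" (3x3 intrinsics, pixels), "D" ([k1, k2, p1, p2, k3] as OpenCV has them; the pictures are not rectified), "pose" (4x4, takes a point from camera to world coordinates). Camera axes: x right, y up, looking along -z (the intrinsics and any distortion apply to the point x, -y, -z); pixel columns grow to the right and rows downward; lengths in mm; the calibration is good to about 2 mm. A picture is of the moment at which its call begins. get_calibration takes no time and is no camera call.
- ctrl.hand_in(): hands the job in, once; it reports no verdict.
The state is a dict: "time_s": time; "joint_pos": joint angles; "joint_velocities": joint speeds; "tau": joint torques, N m; "ee_pos": TCP position; "tool_rot": TCP orientation; "contact_force": force on the tool from outside, world axes, zero at the start; "torque": the same for the moment, N m; "grip_width": finger opening in mm.
Only numpy, scipy, OpenCV 4.12 (cv2) and the standard library are available. Lean on these libraries where they do the work, as an engineer would, in place of code of your own. Each camera call takes 0.05 s, during which the arm holds its last target.

## Working session

There is one attempt and no reset: what is moved stays moved. The work goes in short steps, Python scripts to look and compute and a shell command to move; the robot and the scene stay as the last step left them, time stands still between calls to the robot, and variables do not carry over. Pictures are saved under pics/ and viewed, and the job is handed in when it is done.

```bash
ls; mkdir -p pics; cat > h.py <<'E'
import numpy as np, cv2
from cell import ctrl
def snap(n,f=None):
    im,d=ctrl.camera(n)
    if f: cv2.imwrite('pics/'+f+'.png',im); np.savez('pics/'+f+'.npz',im=im,d=d)
    return im,d
def ray(n,uv):
    c=ctrl.get_calibration(n);K=np.array(c['camera_matrix']);D=np.array(c['D'],float);P=np.array(c['pose'])
    p=cv2.undistortPoints(np.array(uv,float).reshape(-1,1,2),K,D).reshape(-1,2)
    d=np.c_[p[:,0],-p[:,1],-np.ones(len(p))]@P[:3,:3].T
    return P[:3,3],d
def onz(n,uv,z):
    o,d=ray(n,uv); return o+d*((z-o[2])/d[:,2])[:,None]
def bydepth(n,uv,dep):
    o,d=ray(n,uv); return o+d*np.array(dep,float).reshape(-1,1)
def cloud(n,d):
    v,u=np.mgrid[0:384,0:512]; return bydepth(n,np.c_[u.ravel(),v.ravel()],d.ravel()).reshape(384,512,3)
E
python3 - <<'E'
from h import *
snap('scene','s0');snap('top','t0')
s=ctrl.read_state();print(s, ctrl.nose_length)
for n in('scene','top'):print(ctrl.get_calibration(n))
E
```

```text
pics
{'time_s': 0.1, 'joint_pos': array([ 1.10738062,  0.33281929, -0.06473251,  1.46082157,  0.02160104,
        1.34991374, -0.08849935]), 'joint_velocities': array([-1.43360148e-03, -1.98063065e-04,  8.89092914e-04, -2.63331992e-03,
        9.05876793e-04,  5.36651140e-05,  9.41244446e-04]), 'tau': array([ 1.30229488e-03, -6.26748347e+01,  4.89639805e-02, -3.92433822e+01,
        1.62153557e-02,  7.01894460e-03, -6.15478143e-05]), 'ee_pos': array([ 266.55389343, -564.9595873 ,  238.60601883]), 'tool_rot': array([-2.65287243e+00,  1.68162439e+00,  1.71779924e-03]), 'contact_force': array([-0.4374478 , -0.43820722, -0.55038347]), 'torque': array([-0.02657457,  0.01302913,  0.03236025]), 'grip_width': 85.62006405270618} 8.0
{'camera_matrix': array([[350.52315452,   0.        , 247.79811957],
       [  0.        , 350.52315452, 190.06794366],
       [  0.        ,   0.        ,   1.        ]]), 'D': array([0.01126122, 0.        , 0.        , 0.        , 0.        ]), 'pose': array([[-6.18849468e-01, -4.86123972e-01,  6.17016062e-01,
         1.24954311e+03],
       [ 7.85500578e-01, -3.79214262e-01,  4.89065829e-01,
         5.33425152e+02],
       [-3.76533286e-03,  7.87324601e-01,  6.16527205e-01,
         8.08490336e+02],
       [ 0.00000000e+00,  0.00000000e+00,  0.00000000e+00,
         1.00000000e+00]])}
{'camera_matrix': array([[405.39878431,   0.        , 257.96431889],
       [  0.        , 405.39878431, 191.76336645],
       [  0.        ,   0.        ,   1.        ]]), 'D': array([-0.01771419,  0.        ,  0.        ,  0.        ,  0.        ]), 'pose': array([[ 3.08515875e-02,  9.98931351e-01, -3.44141648e-02,
         4.98430122e+02],
       [-9.99437033e-01,  3.12847332e-02,  1.21194798e-02,
        -2.77200719e+01],
       [ 1.31831663e-02,  3.40208856e-02,  9.99334170e-01,
         1.25890012e+03],
       [ 0.00000000e+00,  0.00000000e+00,  0.00000000e+00,
         1.00000000e+00]])}
```

View pics/s0.png

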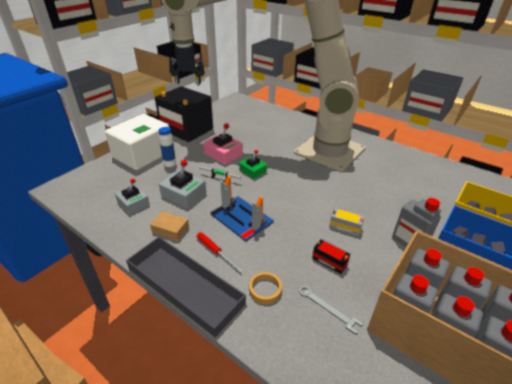

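View pics/t0.png

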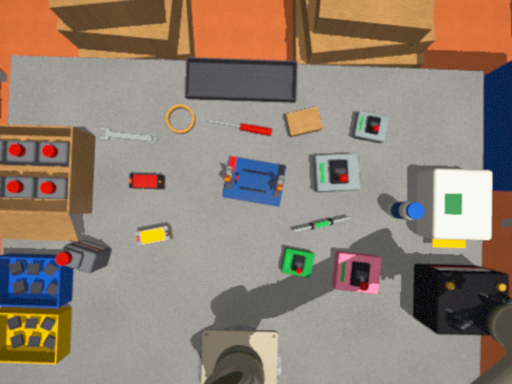

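The scene view shows the cradle at (242,215), battery at (348,220), bar at (220,175) and the large grey charger at (183,187). In the top view these are at (255,181), (153,235), (320,223) and (337,172). Next I'll enlarge the top-view crops.

```bash
python3 - <<'E'
from h import *
im=np.load('pics/t0.npz')['im'];d=np.load('pics/t0.npz')['d']
def c(x,y,w,h,k):return cv2.resize(im[y:y+h,x:x+w],None,fx=k,fy=k,interpolation=cv2.INTER_CUBIC)
a=c(215,145,80,70,5);b=c(300,140,80,70,5);e=c(130,215,60,40,5);f=c(280,205,80,40,5)
o=np.zeros((560,800,3),np.uint8);o[:350,:400]=a;o[:350,400:]=b;o[350:550,:300]=e;o[350:550,400:]=f
cv2.imwrite('pics/t0c.png',o)
P=cloud('top',d)
for uv in[(153,235),(320,223),(345,185),(255,181),(200,200)]:print(uv,P[uv[1],uv[0]])
E
```

```text
(153, 235) [402.12124505 264.6326887   51.45223208]
(320, 223) [ 452.14532763 -232.48909056   36.82841583]
(345, 185) [ 568.07579182 -300.81908974   57.24291243]
(255, 181) [574.09708314 -32.68152122  14.38113217]
(200, 200) [ 5.10620644e+02  1.35937508e+02 -4.92210459e-01]
```

View pics/t0c.png

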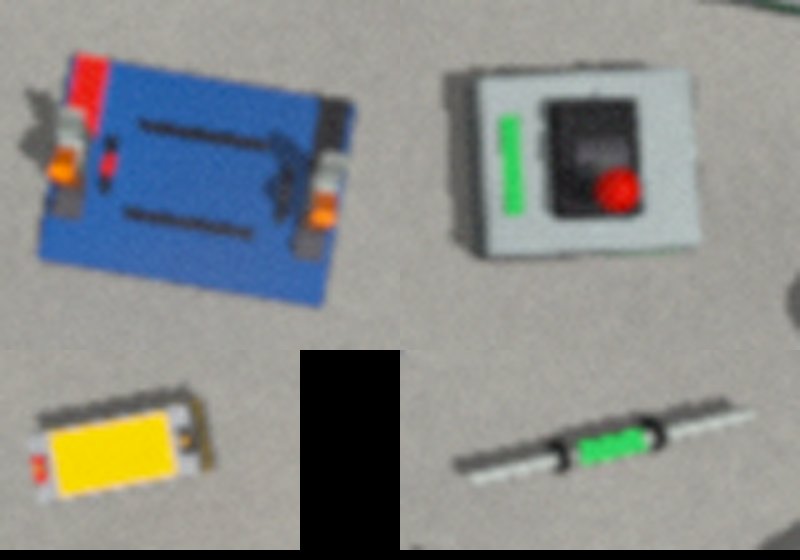

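The crops show the cradle's red end at the left (crop 90,90 → px 233,163), with the jaws toward world −x. The battery's red terminal is also at the left. The lever ball leans toward world −x (crop 618,190 → px 344,178). Next: measure.

```bash
cat > m.py <<'E'
from h import *
def rect(n,mask,z):
    m=mask.astype(np.uint8)
    k,l,st,ce=cv2.connectedComponentsWithStats(m)
    i=1+np.argmax(st[1:,4]);v,u=np.nonzero(l==i)
    # pixel corners so extents include full pixels
    uv=np.concatenate([np.c_[u+a,v+b] for a in(-.5,.5) for b in(-.5,.5)])
    p=onz(n,uv,z)[:,:2].astype(np.float32)
    r=cv2.minAreaRect(p);b=cv2.boxPoints(r)
    return np.array(r[0]),b,r, (l==i)
def axisrep(b):
    e1=b[1]-b[0];e2=b[2]-b[1]
    L=e1 if np.linalg.norm(e1)>np.linalg.norm(e2) else e2
    if L[1]<0:L=-L
    return np.linalg.norm(e1),np.linalg.norm(e2),np.degrees(np.arctan2(-L[0],L[1])) # yaw of frame whose +y is L
E
python3 - <<'E'
from m import *
im=np.load('pics/t0.npz')['im'];d=np.load('pics/t0.npz')['d']
hsv=cv2.cvtColor(im,cv2.COLOR_BGR2HSV);H,S,V=cv2.split(hsv)
V_,U_=np.mgrid[0:384,0:512]
def box(u0,v0,u1,v1):return (U_>=u0)&(U_<u1)&(V_>=v0)&(V_<v1)
def go(name,mask,z):
    c,b,r,m=rect('top',mask,z);print(name,c,axisrep(b));return m
P=cloud('top',d)
cr=box(215,145,295,215)
go('cradle base',cr&(S>70)&(V>40)|cr&(P[...,2]>8)&(P[...,2]<20),12)
go('cradle blue',cr&(H>95)&(H<125)&(S>100),12)
ba=box(130,215,190,255)
go('batt label',ba&(H>20)&(H<35)&(S>150),52)
go('batt depth',ba&(P[...,2]>45),52)
bb=box(280,205,360,245)
go('bar green',bb&(H>45)&(H<75)&(S>100),37)
go('bar depth',bb&(P[...,2]>15),30)
ch=box(305,145,375,205)
go('charger depth',ch&(P[...,2]>50),60)
go('charger block',ch&(P[...,2]>78),85)
m=go('ball',ch&((H<8)|(H>172))&(S>150),126)
v,u=np.nonzero(m);print('ballpx',u.mean(),v.mean(),P[m][:,2].max(),np.median(P[m],0))
for nm,mm in(('batt red',ba&((H<8)|(H>172))&(S>120)),('green strip',bb&(H>45)&(H<75)&(S>100))):
    v,u=np.nonzero(mm);print(nm,u.mean(),v.mean(),onz('top',[[u.mean(),v.mean()]],52 if 'red' in nm else 37))
o=cr&(H>5)&(H<20)&(S>150)&(V>120)
k,l,st,ce=cv2.connectedComponentsWithStats(o.astype(np.uint8))
for i in range(1,k):print('jaw',ce[i],st[i,4],onz('top',[ce[i]],125)[0],np.median(P[l==i],0))
hi=cr&(P[...,2]>85)
k,l,st,ce=cv2.connectedComponentsWithStats(hi.astype(np.uint8))
for i in range(1,k):print('hi',ce[i],st[i],P[l==i].min(0),P[l==i].max(0))
E
```

```text
cradle base [576.50091553 -27.73235321] (np.float32(134.88962), np.float32(185.40407), np.float32(-7.9104004))
cradle blue [575.03814697 -28.69312286] (np.float32(130.18741), np.float32(181.11954), np.float32(-7.910379))
batt label [401.31402588 267.13500977] (np.float32(70.84535), np.float32(39.61902), np.float32(12.378431))
batt depth [401.63076782 265.05548096] (np.float32(101.47277), np.float32(46.37332), np.float32(12.542281))
bar green [ 450.67376709 -238.59815979] (np.float32(42.369614), np.float32(19.253738), np.float32(14.179703))
bar depth [ 450.10455322 -238.15151978] (np.float32(180.89859), np.float32(18.350548), np.float32(15.676403))
charger depth [ 606.62445068 -274.24380493] (np.float32(134.30359), np.float32(112.72376), np.float32(4.631292))
charger block [ 606.73693848 -274.62402344] (np.float32(52.862484), np.float32(73.02011), np.float32(-88.183044))
ball [ 584.9666748 -277.6656189] (np.float32(28.292898), np.float32(22.523375), np.float32(1.8239309))
ballpx 343.03076923076924 177.6 145.73845624938372 [ 584.19614017 -276.33349166  136.26912512]
batt red 137.5 238.
[... 2840 characters left out ...]
  -27.72007192 1258.90011688] [ 498.43012154  -27.72007192 1258.90011688]
hi [236. 201.] [236 201   1   1   1] [ 498.43012154  -27.72007192 1258.90011688] [ 498.43012154  -27.72007192 1258.90011688]
hi [245. 201.] [245 201   1   1   1] [ 498.43012154  -27.72007192 1258.90011688] [ 498.43012154  -27.72007192 1258.90011688]
hi [253.5 200.5] [253 200   2   2   2] [ 498.43012154  -27.72007192 1258.90011688] [ 498.43012154  -27.72007192 1258.90011688]
hi [284. 200.] [284 200   1   1   1] [ 498.43012154  -27.72007192 1258.90011688] [ 498.43012154  -27.72007192 1258.90011688]
hi [269. 209.] [269 209   1   1   1] [ 498.43012154  -27.72007192 1258.90011688] [ 498.43012154  -27.72007192 1258.90011688]
```

```bash
cat > plan.py <<'E'
from h import *
from scipy.spatial.transform import Rotation as R
def plan(xyz,yaw=None,flip=None):
    """fractions along the tool axes to TCP xyz; yaw (deg) = world heading of tool x (mod 180)"""
    s=ctrl.read_state();M=R.from_rotvec(s['tool_rot']).as_matrix();p=s['ee_pos']
    d=M.T@(np.array(xyz)-p)/400
    h=np.degrees(np.arctan2(M[1,0],M[0,0]));t=0
    if yaw is not None:
        dy=(yaw-h+90)%180-90
        if flip: dy+=180*flip
        t=-np.radians(dy)/1.5
    print('t',round(s['time_s'],2),'tcp',p.round(1),'heading',h.round(2),'tilt',np.degrees(np.arccos(-M[2,2])).round(2),'q7',s['joint_pos'].round(2),'F',s['contact_force'].round(1),'w',round(s['grip_width'],1))
    print('frac',d.round(4),'turn',round(t,4))
E
python3 - <<'E'
from plan import *
P=cloud('top',np.load('pics/t0.npz')['d'])
for uv in[(430,200),(453,204),(430,300),(408,211),(480,285)]:print(uv,P[uv[1],uv[0]].round())
plan([450,-250,250],12.5)
E
```

```text
(430, 200) [ 530. -537.  104.]
(453, 204) [ 520. -591.  131.]
(430, 300) [ 250. -531.  129.]
(408, 211) [ 497. -452.  159.]
(480, 285) [ 302. -650.  167.]
t 0.1 tcp [ 266.6 -565.   238.6] heading -64.74 tilt 0.07 q7 [ 1.11  0.33 -0.06  1.46  0.02  1.35 -0.09] F [-0.4 -0.4 -0.6] w 85.6
frac [-0.5164 -0.7508 -0.0279] turn -0.8987
```

```bash
python3 -m jog '[[-0.06,-0.09,-0.02,-0.09],[-0.12,-0.18,-0.03,-0.19],[-0.18,-0.26,-0.03,-0.28],[-0.24,-0.35,-0.03,-0.38],[-0.3,-0.44,-0.03,-0.47]]' 1 40; python3 -c "
from plan import *
plan([460,-100,240],12.5)"
```

```text
time_s: 0.6
ee_pos: [374.9, -379.7, 250.5]
tool_rot: [-3.072, 0.653, 0.002]
contact_force: [1.2, -0.7, -0.7]
grip_width: 85.6
t 0.6 tcp [ 374.9 -379.7  250.5] heading -24.02 tilt 0.09 q7 [ 0.96  0.14 -0.27  1.67  0.04  1.33  0.26] F [ 1.2 -0.7 -0.7] w 85.6
frac [-0.0902 -0.7254  0.0269] turn -0.4249
```

```bash
python3 -m jog '[[-0.015,-0.12,0.01,-0.09],[-0.03,-0.24,0.01,-0.17],[-0.045,-0.36,0.02,-0.26],[-0.06,-0.48,0.02,-0.34],[-0.075,-0.6,0.025,-0.42]]'; python3 -c "
from plan import *
plan([401.5,266,160],12.5)"
```

```text
time_s: 1.1
ee_pos: [445.2, -146.4, 240.7]
tool_rot: [-3.122, -0.338, 0.001]
contact_force: [0.3, -0.4, 0.3]
grip_width: 85.7
t 1.1 tcp [ 445.2 -146.4  240.7] heading 12.35 tilt 0.07 q7 [ 0.74  0.01 -0.52  1.83  0.01  1.3   0.44] F [ 0.3 -0.4  0.3] w 85.7
frac [ 0.1139 -1.0303  0.2027] turn -0.0018
```

```bash
python3 -m jog '[[0.01,-0.12,0.0,0],[0.03,-0.24,0.0,0],[0.04,-0.36,0.02,0],[0.05,-0.48,0.04,0],[0.07,-0.6,0.06,0]]'; python3 -c "
from plan import *
plan([401.5,266,150],12.5)"
```

```text
time_s: 1.6
ee_pos: [420.3, 95.7, 216.6]
tool_rot: [3.123, 0.337, -0.001]
contact_force: [0.6, 0.3, 0.0]
grip_width: 85.4
t 1.6 tcp [420.3  95.7 216.6] heading 12.33 tilt 0.04 q7 [ 0.51 -0.06 -0.8   1.94 -0.04  1.25 -0.06] F [0.6 0.3 0. ] w 85.4
frac [ 0.0453 -0.426   0.1665] turn -0.002
```

```bash
python3 -m jog '[[0.01,-0.12,0.03,0],[0.02,-0.24,0.06,0],[0.03,-0.35,0.09,0],[0.045,-0.426,0.12,-0.002],[0.045,-0.426,0.15,-0.002]]'; python3 - <<'E'
from plan import *
plan([401.5,266,28],12.5)
snap('top','t1');snap('scene','s1')
E
```

```text
time_s: 2.1
ee_pos: [399.9, 270.4, 156.2]
tool_rot: [-3.119, -0.351, 0.002]
contact_force: [-0.6, 0.1, 0.8]
grip_width: 85.2
t 2.1 tcp [399.9 270.4 156.2] heading 12.85 tilt 0.17 q7 [ 0.24  0.2  -1.    1.89  0.18  1.14 -0.6 ] F [-0.6  0.1  0.8] w 85.2
frac [0.0018 0.0125 0.3205] turn 0.004
```

```bash
python3 - <<'E'
import cv2,numpy as np
a=cv2.imread('pics/t1.png')[190:280,90:230];b=cv2.imread('pics/s1.png')[120:270,270:430]
cv2.imwrite('pics/c1.png',np.vstack([cv2.resize(a,(560,360)),cv2.resize(b,(560,525))[:240+0]]))
E
```

```text
(no output)
```

View pics/c1.png

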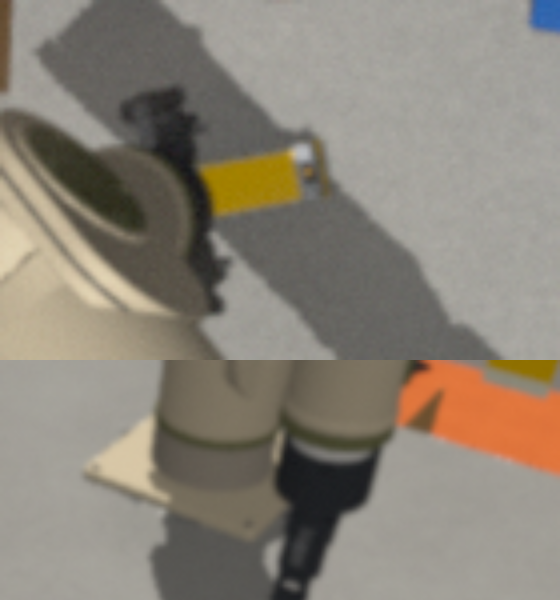

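The gripper straddles the battery's red half in the top crop, as expected from the arm's occlusion. The heading matches the battery, so I'll descend.

```bash
python3 -m jog '[[0.002,0.0125,0.06,0.004],[0.002,0.0125,0.12,0.004],[0.002,0.0125,0.2,0.004],[0.002,0.0125,0.26,0.004],[0.002,0.0125,0.28,0.004]]'; python3 - <<'E'
from plan import *
plan([401.5,266,28],12.5)
E
```

```text
time_s: 2.7
ee_pos: [401.2, 258.8, 41.3]
tool_rot: [3.122, 0.332, -0.011]
contact_force: [0.2, 0.1, 0.3]
grip_width: 85.2
t 2.7 tcp [401.2 258.8  41.3] heading 12.14 tilt 0.41 q7 [ 0.14  0.38 -0.91  2.    0.37  0.94 -0.74] F [0.2 0.1 0.3] w 85.2
frac [ 0.0048 -0.0176  0.0331] turn -0.0041
```

```bash
python3 -m jog '[[0.005,-0.0175,0.033,-0.004],[0.005,-0.0175,0.033,-0.004],[0.005,-0.0175,0.033,-0.004],[0.005,-0.0175,0.033,-0.004],[0.005,-0.0175,0.033,-0.004]]'; python3 - <<'E'
from plan import *
plan([401.5,266,28],12.5)
E
```

```text
time_s: 3.2
ee_pos: [402.2, 265.9, 28.9]
tool_rot: [3.121, 0.341, -0.008]
contact_force: [-0.3, -0.8, -1.0]
grip_width: 85.4
t 3.2 tcp [402.2 265.9  28.9] heading 12.46 tilt 0.33 q7 [ 0.11  0.41 -0.89  2.    0.4   0.92 -0.77] F [-0.3 -0.8 -1. ] w 85.4
frac [-0.0017 -0.0007  0.0023] turn -0.0005
```

Settled within 1 mm. Now I'll close.

```bash
python3 -m jog '[[0,0,0,0],[0,0,0,0],[0,0,0,0],[0,0,0,0],[0,0,0,0]]' 0 50; python3 -m jog '[[0,0,0,0],[0,0,0,0],[0,0,0,0],[0,0,0,0],[0,0,0,0]]'; python3 - <<'E'
from plan import *
plan([401.5,266,120],12.5)
E
```

```text
time_s: 3.7
ee_pos: [402.2, 265.9, 29.2]
tool_rot: [3.12, 0.34, -0.008]
contact_force: [-2.0, -1.6, 6.4]
grip_width: 42.7
time_s: 4.2
ee_pos: [402.2, 265.9, 29.2]
tool_rot: [3.12, 0.341, -0.008]
contact_force: [-1.3, -0.5, 2.2]
grip_width: 42.6
t 4.2 tcp [402.2 265.9  29.2] heading 12.46 tilt 0.34 q7 [ 0.11  0.41 -0.89  2.    0.4   0.92 -0.77] F [-1.3 -0.5  2.2] w 42.6
frac [-2.90e-03 -2.00e-04 -2.27e-01] turn -0.0005
```

```bash
python3 -m jog '[[0,0,-0.03,0],[0,0,-0.1,0],[0,0,-0.2,0],[0,0,-0.3,0],[0,0,-0.37,0]]'; python3 - <<'E'
from plan import *
plan([575.2,-28.6,180],-7.9)
E
```

```text
time_s: 4.7
ee_pos: [402.8, 266.9, 179.8]
tool_rot: [3.121, 0.342, -0.006]
contact_force: [0.9, -0.1, -5.2]
grip_width: 42.4
t 4.7 tcp [402.8 266.9 179.8] heading 12.51 tilt 0.26 q7 [ 0.26  0.18 -1.01  1.86  0.16  1.2  -0.58] F [ 0.9 -0.1 -5.2] w 42.4
frac [ 2.608e-01  8.146e-01 -2.000e-04] turn 0.2375
```

```bash
python3 -m jog '[[0.015,0.05,0,0.01],[0.05,0.14,0,0.04],[0.08,0.24,0,0.07],[0.11,0.34,0,0.1],[0.14,0.43,0,0.13]]'; python3 - <<'E'
from plan import *
plan([575.2,-28.6,180],-7.9)
E
```

```text
time_s: 5.2
ee_pos: [494.8, 109.0, 180.1]
tool_rot: [3.138, 0.033, -0.007]
contact_force: [0.7, 0.2, -5.7]
grip_width: 42.3
t 5.2 tcp [494.8 109.  180.1] heading 1.22 tilt 0.3 q7 [ 0.47  0.21 -0.86  1.81  0.17  1.2  -0.42] F [ 0.7  0.2 -5.7] w 42.3
frac [0.1935 0.3483 0.0005] turn 0.1061
```

```bash
python3 -m jog '[[0.05,0.1,0,0.03],[0.1,0.19,0,0.06],[0.15,0.28,0,0.09],[0.18,0.33,0,0.106],[0.1935,0.348,0,0.106]]'; python3 -m jog '[[0,0,0,0],[0,0,0,0],[0,0,0,0],[0,0,0,0],[0,0,0,0]]'; python3 - <<'E'
from plan import *
plan([575.2,-28.6,180],-7.9)
snap('top','t2');snap('scene','s2')
E
```

```text
time_s: 5.7
ee_pos: [575.5, -31.7, 179.8]
tool_rot: [3.13, -0.223, -0.008]
contact_force: [-0.0, -0.4, -4.9]
grip_width: 41.9
time_s: 6.2
ee_pos: [575.3, -30.9, 180.0]
tool_rot: [3.13, -0.221, -0.008]
contact_force: [-0.2, -0.5, -6.0]
grip_width: 42.3
t 6.2 tcp [575.3 -30.9 180. ] heading -8.07 tilt 0.35 q7 [ 0.57  0.36 -0.72  1.64  0.25  1.25 -0.35] F [-0.2 -0.5 -6. ] w 42.3
frac [-0.0011 -0.0056  0.    ] turn -0.002
```

```bash
python3 - <<'E'
import cv2,numpy as np
a=cv2.imread('pics/t2.png')[130:230,190:310];b=cv2.imread('pics/s2.png')[130:270,170:310]
cv2.imwrite('pics/c2.png',np.hstack([cv2.resize(a,(400,333))[:333],cv2.resize(b,(333,333))]))
E
```

```text
(no output)
```

View pics/c2.png

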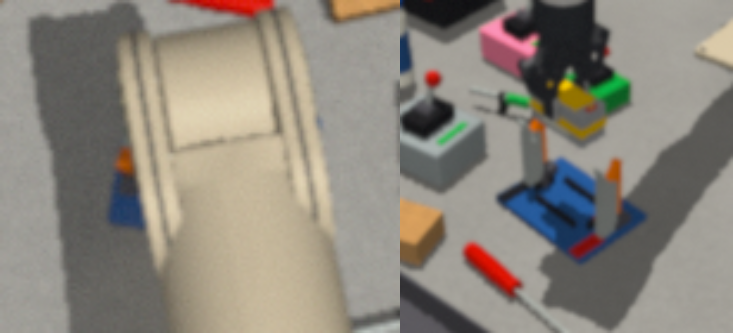

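The scene crop shows the battery held level above the cradle, with its red end toward the red-marked end. I'll cross-check the cradle's position, and the battery's position in the hand, from the scene camera.

```bash
python3 - <<'E'
from m import *
im=np.load('pics/s0.npz')['im'];d=np.load('pics/s0.npz')['d']
H,S,V=cv2.split(cv2.cvtColor(im,cv2.COLOR_BGR2HSV));P=cloud('scene',d)
w=np.zeros((384,512),bool);w[180:250,200:285]=1
c,b,r,m=rect('scene',w&(S>100)&(V>40)&(P[...,2]>5)&(P[...,2]<18),12);print('base any',c,axisrep(b))
c,b,r,m=rect('scene',w&(H>95)&(H<125)&(S>100)&(P[...,2]<22),12);print('blue',c,axisrep(b))
pp=P[m]; 
# battery s0 in scene: yellow label at z=52
w[:]=0;w[200:240,320:375]=1
c,b,r,m=rect('scene',w&(H>20)&(H<35)&(S>150)&(P[...,2]>49),52);print('batt',c,axisrep(b))
# in hand
im2=np.load('pics/s2.npz')['im'];d2=np.load('pics/s2.npz')['d'];P2=cloud('scene',d2)
w[:]=0;w[160:195,215:262]=1
q=w&(P2[...,2]>140)&(P2[...,2]<207)
yaw=np.radians(-8.07);ex=np.array([np.cos(yaw),np.sin(yaw)]);ey=np.array([-np.sin(yaw),np.cos(yaw)])
rel=P2[q][:,:2]-[575.3,-30.9]
print(q.sum());x=rel@ex;y=rel@ey;z=P2[q][:,2]
for lo in(150,160,170,180,190,200):
    k=(z>=lo)&(z<lo+10)&(x<25);print(lo,k.sum(),np.percentile(x[k],[2,90,98]).round(1),np.percentile(y[k],[2,90,98]).round(1))
big=cv2.resize(im2[150:205,205:285],None,fx=8,fy=8,interpolation=cv2.INTER_NEAREST);cv2.imwrite('pics/c3.png',big)
E
```

```text
base any [580.10205078 -26.06716919] (np.float32(135.57416), np.float32(185.85132), np.float32(-7.872968))
blue [577.246521   -42.04193115] (np.float32(136.79659), np.float32(153.49158), np.float32(-7.90795))
batt [401.2401123  265.91326904] (np.float32(72.02358), np.float32(40.853832), np.float32(12.785867))
555
150 52 [-16.   24.2  24.7] [-39.3  50.1  50.8]
160 66 [-15.4  24.7  24.9] [-44.1  50.3  50.8]
170 57 [-13.   24.4  24.9] [-42.9  50.7  52.4]
180 46 [-15.4  24.5  24.9] [-38.1  50.9  51.5]
190 50 [-15.   24.3  24.8] [12.2 50.5 51.8]
200 185 [-19.   19.3  24.1] [-16.4  45.9  49.6]
```

View pics/c3.png

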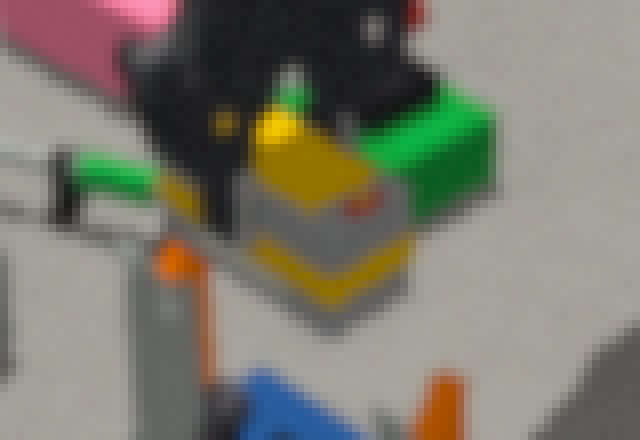

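```bash
python3 - <<'E'
from m import *
yaw=np.radians(-7.9);ex=np.array([np.cos(yaw),np.sin(yaw)]);ey=np.array([-np.sin(yaw),np.cos(yaw)])
for n,f,wn in(('scene','s0',(180,250,200,285)),('top','t0',(145,215,215,295))):
    z=np.load(f'pics/{f}.npz');P=cloud(n,z['d']);im=z['im'];H,S,V=cv2.split(cv2.cvtColor(im,cv2.COLOR_BGR2HSV))
    w=np.zeros((384,512),bool);w[wn[0]:wn[1],wn[2]:wn[3]]=1
    q=w&(z['d']>0)
    rel=P[...,:2]-[575.2,-28.6];X=rel@ex;Y=rel@ey;Z=P[...,2]
    # edges of anything above 6..; robust extents using strips
    t=q&(Z>9)&(Z<15)&(S>90)
    print(n,'top-surface X',np.percentile(X[t&(abs(Y)<60)],[0.5,1,99,99.5]).round(1),'Y',np.percentile(Y[t&(abs(X)<50)],[.5,1,99,99.5]).round(1),'z',np.median(Z[t]))
    for s in(1,-1):
        k=q&(Z>60)&(Z<135)&(abs(Y-75*s)<14)&(abs(X)<30);print(' clip',s,k.sum(),'X',np.percentile(X[k],[2,50,98]).round(1),'Y',np.percentile(Y[k],[2,50,98]).round(1),'Zmax',Z[k].max().round())
E
```

```text
scene top-surface X [-60.2 -58.8 172.3 172.8] Y [-75.2 -73.4  88.4  89.1] z 11.574916901657389
 clip 1 196 X [-15.8   1.8  21.4] Y [66.9 78.4 81.9] Zmax 129.0
 clip -1 162 X [-14.4   6.3  21.2] Y [-82.9 -70.6 -67.2] Zmax 129.0
top top-surface X [-63.3 -62.6  62.2  63. ] Y [-87.7 -86.3  83.9  85.6] z 11.720592956712153
 clip 1 88 X [-17.9   3.   21. ] Y [68.8 74.1 82. ] Zmax 132.0
 clip -1 86 X [-18.4   1.7  20.8] Y [-80.2 -73.3 -67.1] Zmax 130.0
```

```bash
python3 - <<'E'
from plan import *
plan([574.2,-29.8,62],-7.9)
E
```

```text
t 6.3 tcp [575.4 -31.3 179.9] heading -8.11 tilt 0.36 q7 [ 0.57  0.36 -0.72  1.64  0.25  1.25 -0.35] F [ 0.7 -0.5 -5. ] w 42.3
frac [-0.002  -0.0043  0.2949] turn -0.0024
```

```bash
python3 -m jog '[[-0.002,-0.004,0.05,-0.002],[-0.002,-0.004,0.12,-0.002],[-0.002,-0.004,0.2,-0.002],[-0.002,-0.004,0.26,-0.002],[-0.002,-0.004,0.295,-0.002]]';python3 -m jog '[[0,0,0.005,0],[0,0,0.005,0],[0,0,0.005,0],[0,0,0.005,0],[0,0,0.005,0]]'; python3 - <<'E'
from plan import *
plan([574.2,-29.8,62],-7.9)
im,d=snap('scene','s3')
b=im[160:250,195:285]
cv2.imwrite('pics/c4.png',cv2.resize(b,None,fx=6,fy=6,interpolation=cv2.INTER_CUBIC))
E
```

```text
time_s: 6.8
ee_pos: [573.1, -30.0, 59.9]
tool_rot: [3.131, -0.217, -0.012]
contact_force: [-0.4, 0.5, -5.9]
grip_width: 42.5
time_s: 7.3
ee_pos: [573.7, -30.0, 58.8]
tool_rot: [3.13, -0.217, -0.01]
contact_force: [-0.3, -0.5, -5.4]
grip_width: 42.4
t 7.3 tcp [573.7 -30.   58.8] heading -7.93 tilt 0.41 q7 [ 0.52  0.49 -0.68  1.75  0.35  1.03 -0.42] F [-0.3 -0.5 -5.4] w 42.4
frac [ 0.0012 -0.0006 -0.008 ] turn -0.0004
```

View pics/c4.png

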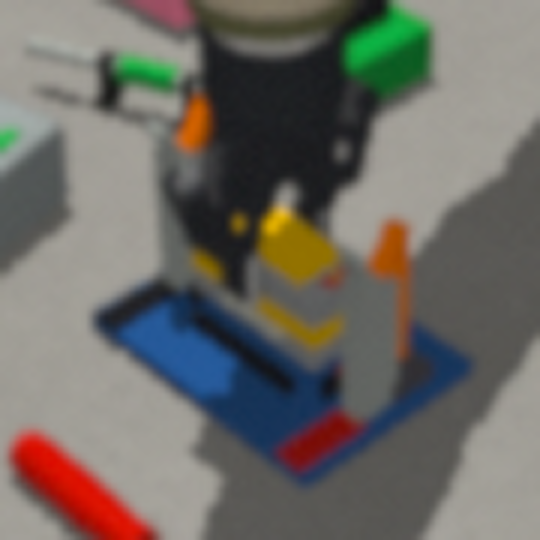

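```bash
python3 - <<'E'
from m import *
yaw=np.radians(-7.9);ex=np.array([np.cos(yaw),np.sin(yaw)]);ey=np.array([-np.sin(yaw),np.cos(yaw)])
z=np.load('pics/s3.npz');P=cloud('scene',z['d']);d=z['d'];im=z['im']
w=np.zeros((384,512),bool);w[180:245,195:285]=1;w&=d>0
rel=P[...,:2]-[575.2,-28.6];X=rel@ex;Y=rel@ey;Z=P[...,2]
t=w&(Z>36)&(Z<78)&(Y>-45)&(Y<40)&(X<35);print('batt +x face',t.sum(),np.percentile(X[t&(X>12)],[10,50,90]).round(1))
t=w&(Z>36)&(Z<78)&(abs(X)<18)&(Y<60)&(Y>40);print('batt +y face',t.sum(),np.percentile(Y[t],[10,50,90]).round(1))
t=w&(Z>9)&(Z<14)&(abs(Y)<60)&(X<75);print('base +x edge',X[t].max().round(1),np.percentile(X[t],[98,99,99.7]).round(1))
t=w&(Z>2)&(Z<9)&(abs(Y)<60)&(X>50)&(X<80);print('base side',np.percentile(X[t],[10,50]).round(1))
t=w&(Z>2)&(Z<9)&(abs(X)<50)&(Y>80)&(Y<110);print('base +y side',np.percentile(Y[t],[10,50]).round(1))
t=w&(Z>35)&(Z<110)&(Y>76)&(Y<90)&(abs(X)<20);print('clip+ outer',np.percentile(Y[t],[10,50,90]).round(1),t.sum())
t=w&(Z>35)&(Z<110)&(abs(Y-75)<6)&(X>5)&(X<35);print('clip+ xface',np.percentile(X[t],[10,50,90]).round(1),t.sum())
t=w&(Z>14.5)&(Z<21)&(abs(Y)<38)&(X>15)&(X<40);print('side wall',np.percentile(X[t],[10,50,90]).round(1),t.sum())
E
```

```text
batt +x face 119 [21.7 23.  27.2]
batt +y face 39 [46.9 47.9 49.1]
base +x edge 68.9 [67.2 67.9 68.6]
base side [65.2 66.9]
base +y side [86.2 88.3]
clip+ outer [78.2 79.8 81.6] 149
clip+ xface [ 8.1 18.5 20.1] 88
side wall [27.1 31.7 33.4] 33
```

```bash
python3 -m jog '[[0.001,0.003,0.005,0],[0.001,0.003,0.012,0],[0.001,0.003,0.02,0],[0.001,0.003,0.027,0],[0.001,0.003,0.032,0]]';python3 -m jog '[[0,0,0.0,0],[0,0,0.0,0],[0,0,0.002,0],[0,0,0.004,0],[0,0,0.005,0]]'; python3 - <<'E'
from plan import *
plan([574.2,-31,41],-7.9)
E
```

```text
time_s: 7.85
ee_pos: [573.5, -31.2, 45.3]
tool_rot: [3.13, -0.217, -0.011]
contact_force: [-0.2, -0.1, -4.9]
grip_width: 42.3
time_s: 8.35
ee_pos: [573.5, -31.3, 43.3]
tool_rot: [3.13, -0.217, -0.011]
contact_force: [0.0, -0.4, -4.6]
grip_width: 42.1
t 8.35 tcp [573.5 -31.3  43.3] heading -7.93 tilt 0.45 q7 [ 0.51  0.51 -0.67  1.76  0.37  1.01 -0.43] F [ 0.  -0.4 -4.6] w 42.1
frac [ 0.0018 -0.001   0.0058] turn -0.0004
```

No contact with the battery's underside at 14 mm, which is below the wall tops, so it is in the pocket. I'll ease it down the last 2 mm.

```bash
python3 -m jog '[[0,0,0.002,0],[0,0,0.003,0],[0,0,0.004,0],[0,0,0.005,0],[0,0,0.006,0]]'; python3 - <<'E'
from plan import *
plan([574.2,-31,41],-7.9)
E
```

```text
time_s: 8.85
ee_pos: [573.4, -31.3, 41.3]
tool_rot: [3.13, -0.217, -0.011]
contact_force: [-4.2, 0.1, 3.8]
grip_width: 41.6
t 8.85 tcp [573.4 -31.3  41.3] heading -7.93 tilt 0.46 q7 [ 0.51  0.51 -0.67  1.76  0.37  1.   -0.43] F [-4.2  0.1  3.8] w 41.6
frac [ 0.0018 -0.0011  0.0006] turn -0.0004
```

It is resting on the floor (Fz changed from −5 to +4 N). Release and retreat.

```bash
python3 -m jog '[[0,0,0,0],[0,0,0,0],[0,0,0,0],[0,0,0,0],[0,0,0,0]]' 0.85; python3 -m jog '[[0,0,-0.05,0],[0,0,-0.15,0],[0,0,-0.27,0],[0,0,-0.37,0],[0,0,-0.45,0]]'; python3 - <<'E'
from plan import *
plan([450.4,-238.5,130],15)
E
```

```text
time_s: 9.35
ee_pos: [573.5, -31.3, 41.3]
tool_rot: [3.13, -0.217, -0.011]
contact_force: [-0.6, -0.1, 0.4]
grip_width: 72.5
time_s: 9.85
ee_pos: [575.2, -30.5, 224.1]
tool_rot: [3.13, -0.217, -0.007]
contact_force: [0.5, -0.9, 0.0]
grip_width: 72.8
t 9.85 tcp [575.2 -30.5 224.1] heading -7.92 tilt 0.34 q7 [ 0.58  0.32 -0.74  1.58  0.22  1.33 -0.33] F [ 0.5 -0.9  0. ] w 72.8
frac [-0.2364  0.5571  0.2387] turn -0.2667
```

```bash
python3 -m jog '[[-0.04,0.1,0.02,-0.05],[-0.08,0.2,0.05,-0.1],[-0.13,0.31,0.1,-0.16],[-0.18,0.42,0.15,-0.22],[-0.22,0.52,0.18,-0.267]]' 0.6; python3 -m jog '[[-0.016,0.037,0.03,0],[-0.016,0.037,0.03,0],[-0.016,0.037,0.03,0],[-0.016,0.037,0.03,0],[-0.016,0.037,0.03,0]]';python3 - <<'E'
from plan import *
plan([450.4,-238.5,130],15)
snap('top','t4');im,d=snap('scene','s4')
b=im[150:250,190:290]
a=cv2.imread('pics/t4.png')[140:240,210:340]
cv2.imwrite('pics/c5.png',np.hstack([cv2.resize(b,(400,400),interpolation=2),cv2.resize(a,(390,300),interpolation=2).copy() if 0 else cv2.resize(a,(390,400),interpolation=2)]))
E
```

```text
time_s: 10.35
ee_pos: [457.5, -225.7, 152.5]
tool_rot: [3.111, 0.417, -0.009]
contact_force: [0.8, -0.6, -0.2]
grip_width: 51.3
time_s: 10.85
ee_pos: [456.2, -240.5, 141.2]
tool_rot: [3.11, 0.42, -0.007]
contact_force: [-0.0, -0.1, 0.8]
grip_width: 51.2
t 10.85 tcp [ 456.2 -240.5  141.2] heading 15.38 tilt 0.33 q7 [ 0.99  0.24 -0.67  1.84  0.17  1.12  0.53] F [-0.  -0.1  0.8] w 51.2
frac [-0.0126 -0.0086  0.0281] turn 0.0045
```

View pics/c5.png

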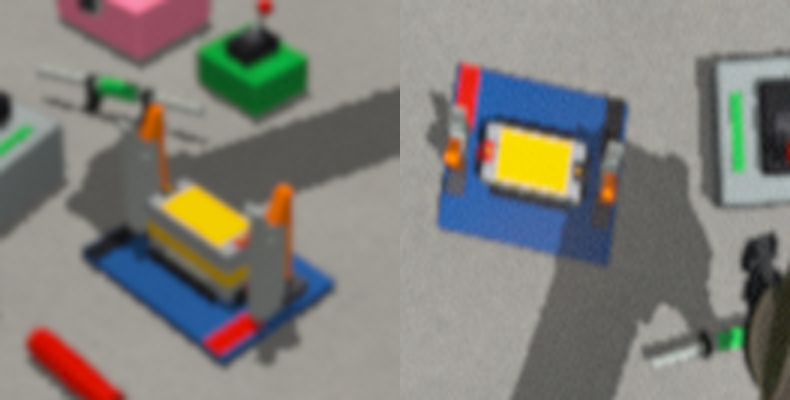

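Both views show the battery upright in the pocket with its red terminal at the red end. Now I'll check its height and cross-check the bar from the scene view.

```bash
python3 - <<'E'
from m import *
from plan import plan
z=np.load('pics/t4.npz');P=cloud('top',z['d']);H,S,V=cv2.split(cv2.cvtColor(z['im'],cv2.COLOR_BGR2HSV))
w=np.zeros((384,512),bool);w[160:200,225:280]=1
m=w&(H>20)&(H<35)&(S>150)
c,b,r,m=rect('top',m,64);print('batt',c,axisrep(b),'z',np.median(P[m][:,2]))
z=np.load('pics/s4.npz');P=cloud('scene',z['d']);H,S,V=cv2.split(cv2.cvtColor(z['im'],cv2.COLOR_BGR2HSV))
w[:]=0;w[155:185,205:235]=1
m=w&(H>45)&(H<75)&(S>100);v,u=np.nonzero(m);print(u.mean(),v.mean(),m.sum(),np.median(P[m],0),onz('scene',[[u.mean(),v.mean()]],33))
o=w&(z['d']>0)&(P[...,2]>12)&(P[...,2]<45);p=P[o]
print('all pts',np.percentile(p,[5,50,95],axis=0).round(1))
# rod line fit top view t0
z=np.load('pics/t0.npz');P=cloud('top',z['d']);w[:]=0;w[205:245,285:360]=1
o=w&(P[...,2]>18)&(P[...,2]<45);v,u=np.nonzero(o);p=onz('top',np.c_[u,v],32)[:,:2]
vx,vy,x0,y0=cv2.fitLine(p.astype(np.float32),cv2.DIST_HUBER,0,.01,.01).ravel();print('line yaw',np.degrees(np.arctan2(-vx,vy)),x0,y0)
plan([450.4,-238.5,130],15)
E
```

```text
batt [575.18719482 -29.37443924] (np.float32(39.869194), np.float32(70.87387), np.float32(-7.6559663)) z 63.895325246094444
218.43589743589743 171.7948717948718 39 [ 454.95500985 -243.74816519   35.28144192] [[ 453.35739323 -241.32593277   33.        ]]
all pts [[ 330.6 -338.4   13.3]
 [ 437.2 -282.4   29.3]
 [ 466.2 -193.6   38.6]]
line yaw -165.23468 450.26245 -237.22603
t 10.95 tcp [ 455.8 -240.9  141. ] heading 15.35 tilt 0.35 q7 [ 0.99  0.24 -0.67  1.84  0.17  1.12  0.53] F [ 0.5 -0.3 -0. ] w 51.4
frac [-0.0113 -0.0094  0.0275] turn 0.004
```

```bash
python3 -m jog '[[-0.013,-0.007,0.04,0.004],[-0.013,-0.007,0.12,0.004],[-0.013,-0.007,0.2,0.004],[-0.013,-0.007,0.25,0.004],[-0.013,-0.007,0.275,0.004]]'; python3 -m jog '[[0,0,0.003,0],[0,0,0.003,0],[0,0,0.003,0],[0,0,0.003,0],[0,0,0.003,0]]'; python3 - <<'E'
from plan import *
plan([450.4,-239,19],15)
E
```

```text
time_s: 11.45
ee_pos: [449.0, -239.2, 29.5]
tool_rot: [3.113, 0.411, -0.01]
contact_force: [0.5, -0.5, 0.3]
grip_width: 51.2
time_s: 11.95
ee_pos: [449.3, -239.5, 28.9]
tool_rot: [3.112, 0.411, -0.009]
contact_force: [0.2, -0.3, -0.3]
grip_width: 51.2
t 11.95 tcp [ 449.3 -239.5   28.9] heading 15.04 tilt 0.36 q7 [ 0.95  0.39 -0.63  1.94  0.29  0.9   0.43] F [ 0.2 -0.3 -0.3] w 51.2
frac [ 0.0031 -0.0005  0.0248] turn 0.0004
```

```bash
python3 -m jog '[[0.003,0,0.01,0],[0.003,0,0.02,0],[0.003,0,0.025,0],[0.003,0,0.025,0],[0.003,0,0.025,0]]'; python3 -m jog '[[0,0,0,0],[0,0,0,0],[0,0,0,0],[0,0,0,0],[0,0,0,0]]' 0 60;python3 -m jog '[[0,0,0,0],[0,0,0,0],[0,0,0,0],[0,0,0,0],[0,0,0,0]]'; python3 - <<'E'
from plan import *
plan([450.4,-239,19],15)
E
```

```text
time_s: 12.45
ee_pos: [450.4, -239.1, 18.8]
tool_rot: [3.112, 0.411, -0.009]
contact_force: [-0.1, -0.0, 0.0]
grip_width: 51.3
time_s: 12.95
ee_pos: [450.4, -239.2, 18.9]
tool_rot: [3.112, 0.411, -0.009]
contact_force: [-0.6, -0.0, 1.4]
grip_width: 13.0
time_s: 13.45
ee_pos: [450.4, -239.2, 18.9]
tool_rot: [3.112, 0.411, -0.009]
contact_force: [-0.6, -0.2, 1.8]
grip_width: 13.0
t 13.45 tcp [ 450.4 -239.2   18.9] heading 15.04 tilt 0.37 q7 [ 0.94  0.4  -0.62  1.95  0.31  0.89  0.42] F [-0.6 -0.2  1.8] w 13.0
frac [ 0.0001 -0.0004 -0.0002] turn 0.0004
```

Gripped (13 mm across the 14 mm block). Lift.

```bash
python3 -m jog '[[0,0,-0.04,0],[0,0,-0.12,0],[0,0,-0.22,0],[0,0,-0.33,0],[0,0,-0.44,0]]'; python3 - <<'E'
from plan import *
plan([574.5,-29.5,195],-7.9)
E
```

```text
time_s: 13.95
ee_pos: [451.1, -238.0, 197.6]
tool_rot: [3.112, 0.412, -0.009]
contact_force: [1.1, 0.3, -1.7]
grip_width: 12.9
t 13.95 tcp [ 451.1 -238.   197.6] heading 15.08 tilt 0.35 q7 [ 1.02  0.17 -0.69  1.79  0.12  1.23  0.57] F [ 1.1  0.3 -1.7] w 12.9
frac [ 0.4335 -0.4229  0.0032] turn 0.2674
```

```bash
python3 -m jog '[[0.05,-0.05,0,0.03],[0.12,-0.12,0,0.08],[0.2,-0.2,0,0.13],[0.29,-0.28,0,0.18],[0.37,-0.36,0,0.23]]'; python3 -m jog '[[0.03,-0.02,0,0.02],[0.04,-0.03,0,0.03],[0.04,-0.03,0,0.03],[0.04,-0.03,0,0.03],[0.04,-0.03,0,0.03]]'; python3 - <<'E'
from plan import *
plan([574.5,-29.5,165],-7.9)
snap('top','t5');im,d=snap('scene','s5')
b=im[120:250,180:310]
cv2.imwrite('pics/c6.png',cv2.resize(b,None,fx=4.5,fy=4.5,interpolation=2))
E
```

```text
time_s: 14.45
ee_pos: [557.3, -58.6, 197.7]
tool_rot: [3.135, -0.133, -0.006]
contact_force: [1.1, -0.4, -1.5]
grip_width: 13.0
time_s: 14.95
ee_pos: [573.6, -49.5, 197.7]
tool_rot: [3.13, -0.206, -0.007]
contact_force: [0.2, -0.0, -1.4]
grip_width: 12.9
t 14.95 tcp [573.6 -49.5 197.7] heading -7.54 tilt 0.36 q7 [ 0.62  0.34 -0.75  1.62  0.25  1.28 -0.31] F [ 0.2 -0.  -1.4] w 12.9
frac [-0.0041 -0.0503  0.0815] turn 0.0042
```

View pics/c6.png

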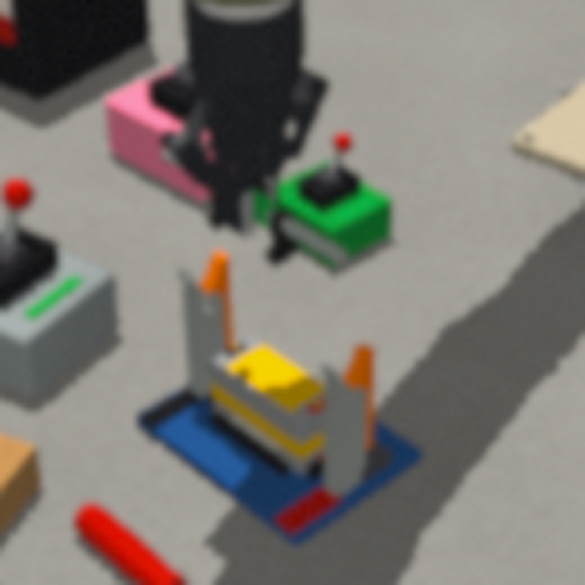

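The scene crop shows the bar held level with the rod along the cradle's y. It is still about 20 mm short of the cradle centre. I'll move over it and lower to just above the jaws.

```bash
python3 -m jog '[[-0.004,-0.02,0,0.004],[-0.004,-0.04,0.02,0.004],[-0.004,-0.05,0.05,0.004],[-0.004,-0.05,0.08,0.004],[-0.004,-0.05,0.085,0.004]]'; python3 -m jog '[[0,0,0,0],[0,0,0,0],[0,0,0,0],[0,0,0,0],[0,0,0,0]]'; python3 - <<'E'
from plan import *
plan([574.3,-29.2,130],-7.9)
snap('top','t6');im,d=snap('scene','s6')
b=im[130:250,190:290]
a=cv2.imread('pics/t6.png')[130:230,200:310]
cv2.imwrite('pics/c7.png',np.hstack([cv2.resize(b,None,fx=4.5,fy=4.5,interpolation=2),cv2.resize(a,(340,540))]))
E
```

```text
time_s: 15.55
ee_pos: [573.6, -29.2, 161.2]
tool_rot: [3.13, -0.214, -0.012]
contact_force: [-0.6, -0.6, -1.9]
grip_width: 12.7
time_s: 16.05
ee_pos: [573.7, -29.3, 161.4]
tool_rot: [3.13, -0.214, -0.011]
contact_force: [-0.0, 0.0, -1.6]
grip_width: 13.3
t 16.05 tcp [573.7 -29.3 161.4] heading -7.84 tilt 0.47 q7 [ 0.58  0.38 -0.75  1.66  0.27  1.22 -0.37] F [-0.   0.  -1.6] w 13.3
frac [ 0.002  -0.0008  0.0786] turn 0.0007
```

View pics/c7.png

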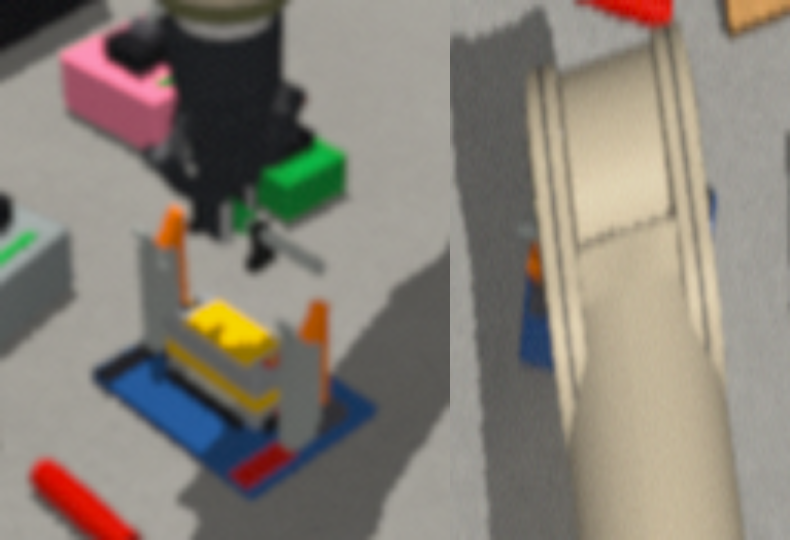

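The rod's red end is at about px (262,190), and the far clip and jaw are directly below it. I'll measure where the tip should be.

```bash
python3 - <<'E'
from m import *
yaw=np.radians(-7.9);ex=np.array([np.cos(yaw),np.sin(yaw)]);ey=np.array([-np.sin(yaw),np.cos(yaw)])
z=np.load('pics/s6.npz');P=cloud('scene',z['d']);d=z['d']
rel=P[...,:2]-[574.3,-28.9];X=rel@ex;Y=rel@ey;Z=P[...,2]
w=np.zeros((384,512),bool);w[165:200,240:275]=1
t=w&(d>0)&(Z>150)&(Z<190)&(abs(X)<25)&(Y<110)&(Y>20)
print(t.sum())
for lo in range(20,100,10):
    k=t&(Y>=lo)&(Y<lo+10)&((Z>163))
    if k.sum():print(lo,k.sum(),X[k].mean().round(1),Z[k].mean().round(1))
print('Ymax',np.sort(Y[t])[-6:].round(1))
q=onz('scene',[[261.6,189.6]],172)[:,:2]-[574.3,-28.9];print('tip ray',q@ex,q@ey)
# clip post (+y) flare top & jaw
w[:]=0;w[190:235,240:275]=1
for a,b in((60,80),(80,100),(100,112),(112,120),(120,130)):
    k=w&(d>0)&(Z>a)&(Z<b)&(abs(Y-75)<15)&(abs(X)<35);print(a,k.sum(),'X',np.percentile(X[k],[3,50,97]).round(1),'Y',np.percentile(Y[k],[3,50,97]).round(1))
# top view: rod tip & red clip
zt=np.load('pics/t6.npz');Pt=cloud('top',zt['d'])
rt=Pt[...,:2]-[574.3,-28.9];Xt=rt@ex;Yt=rt@ey;Zt=Pt[...,2]
w[:]=0;w[160:190,205:240]=1
k=w&(zt['d']>0)&(Zt>160)&(Zt<190)&(abs(Xt)<15)&(Yt>60);print('top rod',k.sum(),Xt[k].mean(),Yt[k].max() if k.any() else 0)
E
```

```text
100
20 13 4.7 174.4
30 17 5.4 173.6
40 8 4.9 174.7
50 11 4.3 174.9
60 10 4.7 174.6
70 9 4.3 175.4
80 10 4.7 174.6
90 1 7.3 171.9
Ymax [86.3 87.1 88.1 88.3 89.  90.2]
tip ray [-0.77226061] [88.87379519]
60 45 X [-14.7   9.4  20.7] Y [70.7 80.4 82.6]
80 60 X [-14.3   5.3  20.8] Y [68.3 79.4 81.7]
100 39 X [-13.    2.6  20.6] Y [68.5 78.2 82. ]
112 17 X [-14.3  -2.3  20.1] Y [67.6 76.9 81.7]
120 29 X [-14.7  -6.2  24.3] Y [68.6 75.6 81.8]
top rod 25 -0.06395890179214878 89.40801746949812
```

The rod is level (z≈174), parallel to the cradle's y and centred (tip at Y≈88.5). It is within about 1 mm in x. Descend.

```bash
python3 -m jog '[[0.002,0,0.02,0],[0.002,0,0.04,0],[0.002,0,0.06,0],[0.002,0,0.08,0],[0.002,0,0.09,0]]'; python3 -m jog '[[0,0,0,0],[0,0,0,0],[0,0,0,0],[0,0,0,0],[0,0,0,0]]';python3 - <<'E'
from plan import *
plan([574.5,-29.2,85],-7.9)
E
```

```text
time_s: 16.65
ee_pos: [573.7, -29.5, 124.1]
tool_rot: [3.13, -0.214, -0.013]
contact_force: [0.8, 0.7, -1.9]
grip_width: 12.8
time_s: 17.15
ee_pos: [573.8, -29.5, 124.3]
tool_rot: [3.13, -0.214, -0.013]
contact_force: [-0.5, -0.0, -1.5]
grip_width: 12.4
t 17.15 tcp [573.8 -29.5 124.3] heading -7.84 tilt 0.52 q7 [ 0.57  0.42 -0.73  1.7   0.3   1.15 -0.39] F [-0.5 -0.  -1.5] w 12.4
frac [ 0.0024 -0.0016  0.0982] turn 0.0007
```

```bash
python3 -m jog '[[0.002,0,0.01,0],[0.002,0,0.02,0],[0.0025,0,0.03,0],[0.0025,0,0.04,0],[0.003,0,0.05,0]]' - 100; python3 - <<'E'
from plan import *
plan([574.5,-29.2,85],-7.9)
E
```

```text
time_s: 17.65
ee_pos: [574.7, -29.8, 103.8]
tool_rot: [3.13, -0.214, -0.013]
contact_force: [1.2, 0.4, 0.3]
grip_width: 12.1
t 17.65 tcp [574.7 -29.8 103.8] heading -7.84 tilt 0.53 q7 [ 0.56  0.44 -0.72  1.71  0.32  1.12 -0.4 ] F [1.2 0.4 0.3] w 12.1
frac [-0.0004 -0.0016  0.0471] turn 0.0007
```

```bash
python3 -m jog '[[0.0,0,0.01,0],[0,0,0.02,0],[0,0,0.03,0],[0,0,0.04,0],[0,0,0.045,0]]'; python3 - <<'E'
from plan import *
plan([574.5,-29.2,85],-7.9)
E
```

```text
time_s: 18.15
ee_pos: [573.8, -29.9, 84.9]
tool_rot: [3.13, -0.214, -0.016]
contact_force: [-0.3, -0.6, -0.4]
grip_width: 12.1
t 18.15 tcp [573.8 -29.9  84.9] heading -7.84 tilt 0.63 q7 [ 0.55  0.46 -0.72  1.73  0.34  1.09 -0.41] F [-0.3 -0.6 -0.4] w 12.1
frac [ 0.0016 -0.0019 -0.0003] turn 0.0007
```

```bash
python3 -m jog '[[0.0,0,0.002,0],[0,0,0.003,0],[0,0,0.005,0],[0,0,0.006,0],[0,0,0.007,0]]'; python3 - <<'E'
from plan import *
plan([574.5,-29.2,85],-7.9)
snap('top','t7');im,d=snap('scene','s7')
b=im[150:250,190:290]
cv2.imwrite('pics/c8.png',cv2.resize(b,None,fx=6,fy=6,interpolation=2))
E
```

```text
time_s: 18.65
ee_pos: [573.9, -29.8, 84.4]
tool_rot: [3.129, -0.214, -0.015]
contact_force: [-12.4, -2.1, 28.1]
grip_width: 12.1
t 18.65 tcp [573.9 -29.8  84.4] heading -7.84 tilt 0.65 q7 [ 0.55  0.46 -0.72  1.73  0.34  1.09 -0.42] F [-12.4  -2.1  28.1] w 12.1
frac [ 0.0013 -0.0017 -0.0014] turn 0.0007
```

View pics/c8.png

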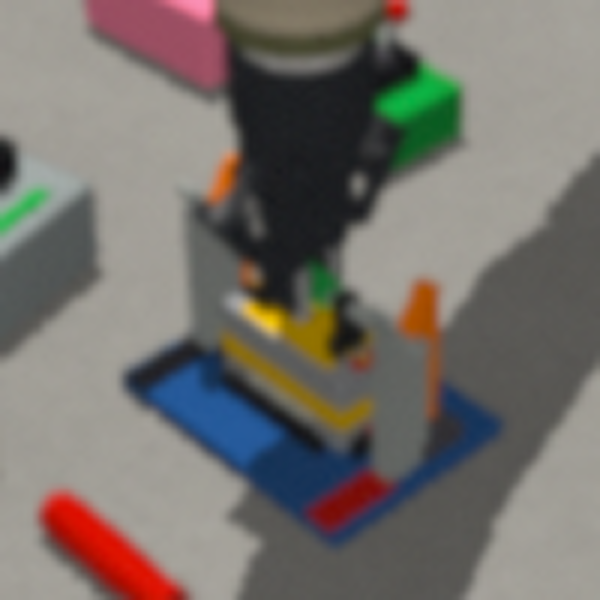

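The bar is bottomed: 28 N reaction at TCP 84.4 (nominal home is 84.9), and both jaws are upright in the crop. Release.

```bash
python3 -m jog '[[0,0,0,0],[0,0,0,0],[0,0,0,0],[0,0,0,0],[0,0,0,0]]'; python3 -m jog '[[0,0,0,0],[0,0,0,0],[0,0,0,0],[0,0,0,0],[0,0,0,0]]' 0.5;  python3 -m jog '[[0,0,-0.02,0],[0,0,-0.06,0],[0,0,-0.14,0],[0,0,-0.24,0],[0,0,-0.34,0]]'; python3 - <<'E'
from plan import *
plan([510,-277,200],0)
E
```

```text
time_s: 19.25
ee_pos: [573.9, -29.8, 84.7]
tool_rot: [3.129, -0.215, -0.015]
contact_force: [-2.7, -0.6, 6.0]
grip_width: 11.7
time_s: 19.75
ee_pos: [573.9, -29.8, 84.6]
tool_rot: [3.129, -0.214, -0.016]
contact_force: [0.2, 0.1, -0.9]
grip_width: 42.7
time_s: 20.25
ee_pos: [575.1, -28.8, 223.5]
tool_rot: [3.129, -0.214, -0.014]
contact_force: [0.8, 0.3, -0.6]
grip_width: 42.5
t 20.25 tcp [575.1 -28.8 223.5] heading -7.82 tilt 0.61 q7 [ 0.59  0.33 -0.76  1.58  0.24  1.34 -0.34] F [ 0.8  0.3 -0.6] w 42.5
frac [-0.0763  0.6364  0.0633] turn -0.091
```

```bash
python3 -m jog '[[-0.02,0.1,0,0],[-0.04,0.22,0,-0.02],[-0.05,0.34,0,-0.05],[-0.06,0.45,0,-0.08],[-0.07,0.56,0,-0.1]]' 0; python3 -m jog '[[-0.01,0.08,0.02,-0.02],[-0.01,0.08,0.02,-0.02],[-0.01,0.08,0.02,-0.02],[-0.01,0.08,0.02,-0.02],[-0.01,0.08,0.02,-0.02]]'; python3 - <<'E'
from plan import *
plan([535,-276.5,120],3)
snap('top','t8');im,d=snap('scene','s8')
b=im[150:250,190:290];a=im[140:240,130:230]
cv2.imwrite('pics/c9.png',np.hstack([cv2.resize(b,(400,400),interpolation=2),cv2.resize(a,(400,400),interpolation=2)]))
a=cv2.imread('pics/t8.png')[130:230,210:390]
cv2.imwrite('pics/c10.png',cv2.resize(a,(720,400),interpolation=2))
E
```

```text
time_s: 20.75
ee_pos: [516.5, -248.6, 227.0]
tool_rot: [3.136, 0.024, -0.012]
contact_force: [1.6, 1.2, 0.5]
grip_width: 0.3
time_s: 21.25
ee_pos: [513.6, -279.2, 219.9]
tool_rot: [3.135, 0.075, -0.011]
contact_force: [-0.0, -0.5, -1.4]
grip_width: 0.3
t 21.25 tcp [ 513.6 -279.2  219.9] heading 2.73 tilt 0.54 q7 [ 0.96  0.33 -0.66  1.57  0.21  1.32  0.31] F [-0.  -0.5 -1.4] w 0.3
frac [ 0.0557 -0.0056  0.2494] turn -0.0031
```

View pics/c9.png

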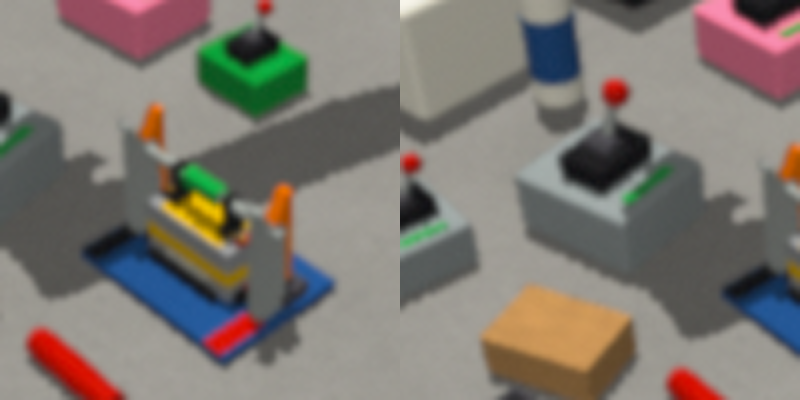

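View pics/c10.png

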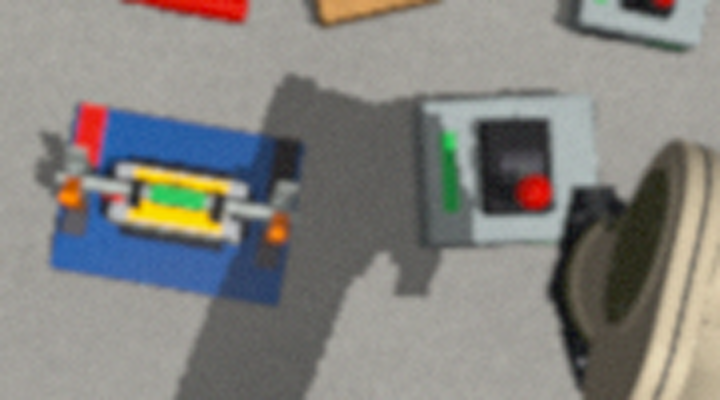

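Both views show the bar level in both clips over the battery, with the jaws at crop (70,192) and (278,230), i.e. their original closed positions. I'll verify numerically before the lever.

```bash
python3 - <<'E'
from m import *
yaw=np.radians(-7.9);ex=np.array([np.cos(yaw),np.sin(yaw)]);ey=np.array([-np.sin(yaw),np.cos(yaw)])
V_,U_=np.mgrid[0:384,0:512];cr=(U_>215)&(U_<295)&(V_>145)&(V_<215)
for f in('t0','t8'):
    z=np.load(f'pics/{f}.npz');P=cloud('top',z['d']);H,S,V=cv2.split(cv2.cvtColor(z['im'],cv2.COLOR_BGR2HSV))
    o=cr&(H>5)&(H<20)&(S>150)&(V>110)
    k,l,st,ce=cv2.connectedComponentsWithStats(o.astype(np.uint8))
    print(f,[(ce[i].round(1),st[i,4]) for i in range(1,k) if st[i,4]>10])
rel=P[...,:2]-[575.2,-28.6];X=rel@ex;Y=rel@ey;Z=P[...,2]
for lo in(-65,-50,-20,0,20,50,65):
    k=cr&(Z>80)&(Z<200)&(abs(Y-lo)<5)&(abs(X)<4);print(lo,k.sum(),np.median(Z[k]).round(1),X[k].mean().round(1))
E
```

```text
t0 [(array([227.3, 178.1]), np.int32(32)), (array([279. , 186.9]), np.int32(27))]
t8 [(array([227.4, 178.2]), np.int32(32)), (array([279.1, 187.1]), np.int32(29))]
-65 9 101.5 -0.3
-50 9 102.2 -0.9
-20 10 101.2 -0.2
0 10 102.0 -0.8
20 7 100.7 -0.3
50 11 99.1 -0.2
65 11 99.9 0.0
```

```bash
python3 -m jog '[[0.02,-0.005,0.06,0],[0.035,-0.005,0.13,0],[0.05,-0.005,0.2,0],[0.055,-0.005,0.24,0],[0.055,-0.005,0.25,0]]'; python3 -m jog '[[0,0,0,0],[0,0,0,0],[0,0,0,0],[0,0,0,0],[0,0,0,0]]'; python3 - <<'E'
from plan import *
plan([603,-274,120],3)
E
```

```text
time_s: 21.85
ee_pos: [533.9, -276.4, 117.7]
tool_rot: [3.136, 0.075, -0.016]
contact_force: [-0.2, -0.8, 1.0]
grip_width: -0.1
time_s: 22.35
ee_pos: [534.0, -276.6, 118.3]
tool_rot: [3.136, 0.075, -0.015]
contact_force: [-0.2, -0.4, 0.2]
grip_width: -0.1
t 22.35 tcp [ 534.  -276.6  118.3] heading 2.74 tilt 0.6 q7 [ 0.9   0.46 -0.64  1.64  0.3   1.16  0.24] F [-0.2 -0.4  0.2] w -0.1
frac [ 0.1725  0.0017 -0.0058] turn -0.003
```

The jaws are back at their shut pixels, and the rod top reads about 101 mm at both ends (96 + 5), so it is home. Now I'll push the lever.

```bash
python3 -m jog '[[0.02,0,-0.001,0],[0.04,0,-0.002,0],[0.06,0,-0.003,0],[0.08,0,-0.004,0],[0.1,0,-0.005,0]]'; python3 -m jog '[[0.012,0,-0.001,0],[0.024,0,-0.001,0],[0.036,0,0,0],[0.047,0,0.001,0],[0.055,0,0.001,0]]'; python3 - <<'E'
from plan import *
plan([603,-274,120],3)
im,d=snap('scene','s9');a=im[140:240,130:230]
cv2.imwrite('pics/c11.png',cv2.resize(a,(500,500),interpolation=2))
E
```

```text
time_s: 22.85
ee_pos: [574.7, -274.6, 119.9]
tool_rot: [3.136, 0.075, -0.015]
contact_force: [-0.8, 0.2, 1.1]
grip_width: 0.2
time_s: 23.35
ee_pos: [596.9, -273.5, 119.0]
tool_rot: [3.136, 0.075, -0.015]
contact_force: [-1.5, -0.1, -0.4]
grip_width: 0.2
t 23.35 tcp [ 596.9 -273.5  119. ] heading 2.75 tilt 0.62 q7 [ 0.8   0.57 -0.62  1.48  0.35  1.21  0.18] F [-1.5 -0.1 -0.4] w 0.2
frac [ 0.0152  0.0021 -0.0025] turn -0.003
```

View pics/c11.png

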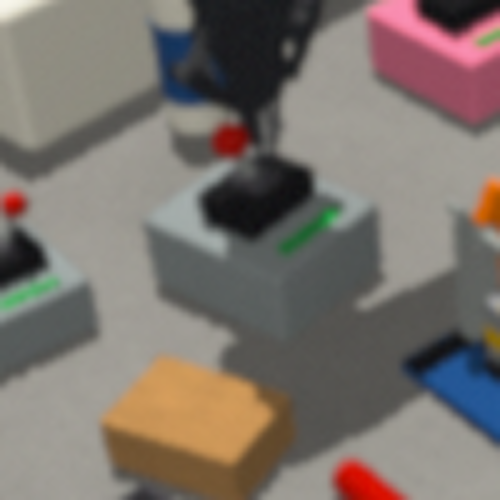

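The ball is in front of the fingers (crop 230,140) and the lever is past upright. I'll continue until the stop pushes back.

```bash
python3 -m jog '[[0.006,0,0,0],[0.012,0,0,0],[0.017,0,0,0],[0.022,0,0,0],[0.026,0,0,0]]'; python3 -m jog '[[0.004,0,0,0],[0.008,0,0,0],[0.01,0,0,0],[0.012,0,0,0],[0.014,0,0,0]]'
```

```text
time_s: 23.9
ee_pos: [603.8, -273.2, 118.4]
tool_rot: [3.137, 0.074, -0.029]
contact_force: [-26.7, 3.3, 13.9]
grip_width: -0.3
time_s: 24.4
ee_pos: [604.0, -273.5, 118.1]
tool_rot: [3.137, 0.071, -0.049]
contact_force: [-34.6, 5.2, 19.9]
grip_width: -0.4
```

At the stop: 35 N and no further travel, at TCP x=604 against a predicted 603. I'll back off and check.

```bash
python3 -m jog '[[-0.01,0,0,0],[-0.04,0,0,0],[-0.08,0,-0.03,0],[-0.12,0,-0.1,0],[-0.18,0,-0.2,0]]'; python3 -m jog '[[-0.08,0.1,-0.02,0],[-0.13,0.2,-0.04,0],[-0.13,0.3,-0.05,0],[-0.13,0.3,-0.05,0],[-0.13,0.3,-0.05,0]]'; python3 - <<'E'
from m import *
from plan import plan
plan([0,0,0])
V_,U_=np.mgrid[0:384,0:512]
im,d=snap('top','t10');P=cloud('top',d);H,S,V=cv2.split(cv2.cvtColor(im,cv2.COLOR_BGR2HSV))
ch=(U_>320)&(U_<365)&(V_>145)&(V_<200)
c,b,r,m=rect('top',ch&((H<8)|(H>172))&(S>140),126);print('ball',c,m.sum())
snap('scene','s10')
a=im[100:290,90:410];cv2.imwrite('pics/c12.png',cv2.resize(a,(800,475),interpolation=2))
s=cv2.imread('pics/s10.png')[120:270,110:300];cv2.imwrite('pics/c13.png',cv2.resize(s,(760,600),interpolation=2))
E
```

```text
time_s: 24.9
ee_pos: [533.8, -275.9, 199.6]
tool_rot: [3.139, 0.072, -0.051]
contact_force: [0.3, 0.0, 1.7]
grip_width: -0.1
time_s: 25.4
ee_pos: [488.1, -398.9, 221.3]
tool_rot: [3.139, 0.07, -0.05]
contact_force: [0.1, 1.9, 0.5]
grip_width: -0.0
t 25.4 tcp [ 488.1 -398.9  221.3] heading 2.54 tilt 1.82 q7 [ 1.04  0.43 -0.6   1.42  0.26  1.39  0.48] F [0.1 1.9 0.5] w -0.0
frac [-1.1566 -1.0507  0.5898] turn 0
ball [ 629.96295166 -273.73501587] 54
```

View pics/c12.png

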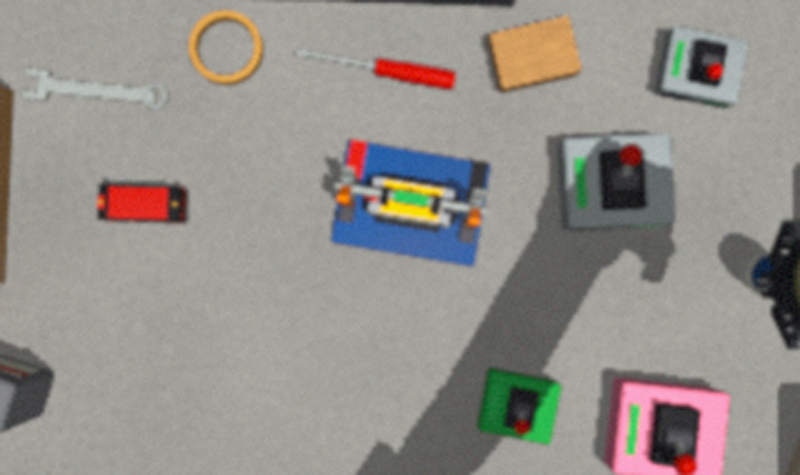

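View pics/c13.png

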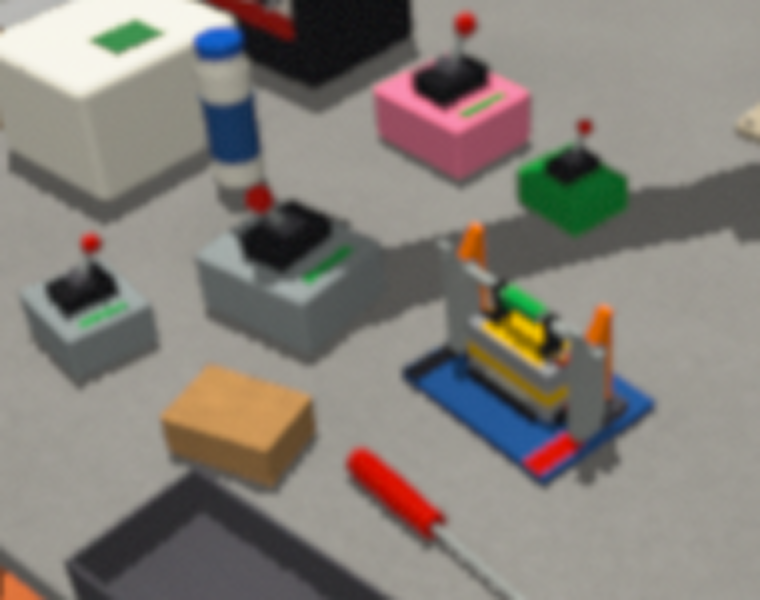

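The ball is at x=630 (far stop predicted 630.7), the bar and battery are home, the bystanders look unmoved, and the gripper is clear at z=221. Handing in.

```bash
python3 -m jog '[[0,0,0,0],[0,0,0,0],[0,0,0,0],[0,0,0,0],[0,0,0,0]]'; python3 -c "
from cell import ctrl
print(ctrl.hand_in())"
```

```text
time_s: 26.0
ee_pos: [488.9, -396.8, 221.4]
tool_rot: [3.139, 0.075, -0.05]
contact_force: [-0.1, -0.2, 0.2]
grip_width: 0.1
the job is handed in; nothing more can be done
None
```

I finished all three steps in the order asked and handed the job in at 26 s of the 67 s allowed. `hand_in` gave no verdict.

- **Battery:** It sits upright in the pocket with its red terminal at the red-marked end. Its top measured 63.9 mm above the bench, against 64 expected. I set it down with about 4 N upward force on the tool, against about −5 N while carrying it.
- **Hold-down bar:** I pressed it straight down until it bottomed at about 28 N. After letting go, the top of the rod read 99–102 mm along its length (101 expected). Both jaws were back within 0.2 px of where they looked when shut at the start.
- **Lever:** I pushed the larger grey charger's lever until it stopped moving, at about 35 N. The ball then measured x = 630 mm, against 630.7 predicted for the far stop. I pushed on the ball with the fingertips; the 40 N limit is for the arm and gripper body.
- **Bystanders:** Everything else I could see in the last pictures looked to be in its original place, judged by eye only. The gripper was clear of everything at the end.

The two cameras disagreed by about 2 mm in x near the cradle. I placed the battery and bar on a compromise between the two, and no check failed.

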